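# Make the mandoline safe: slide the blade guard past its spring catch

### The arm

A 7-joint arm with a two-finger parallel gripper is mounted at the origin on a cart in front of the work surface, level with it; the furniture and walls round the work are solid. World frame = base frame: x ahead of the robot, y to its left, z up, the work surface at z = 0. Lengths are in m, angles in rad, forces in N, time in s.
With the tool pointing down it reaches from about 0.35 to 0.9 m from the base axis. Payload 8.1 kg.
Tool frame: the origin (TCP) lies at the very end of the fingers, on their centre line; the grasp point (between the pads) lies 19 mm behind it (bot.grip_point_offset is the distance from the TCP to the grasp point, in m); z points along the fingers, y is the line along which they close (so a half turn about z gives the same grasp; the last joint's range is limited). The gripper opens to 92 mm and grips with 3 to 60 N. Pads are 19 mm wide; open, the fingers measure 130 mm over their backs; the gripper's body (75 mm by 190 mm) begins 47 mm behind the grasp point.
Start: joints at [1.044, 0.434, 0.025, 1.573, -0.012, 1.134, -0.075], TCP at [0.257, -0.57, 0.227] pointing down, gripper open.
Joint ranges: [-2.62, 2.62], [-0.44, 2.09], [-1.27, 1.32], [0.08, 2.57], [-1.32, 4.46], [0.12, 2], [-2.74, 2.74]. Speed limits (rad/s): [2.22, 2.22, 3.01, 3.01, 3.14, 3.14, 3.14].

### API

Orientations are given as a unit quaternion [w, x, y, z].
In Python, from bench import bot gives the robot as it stands. The module is installed in compiled form; this text tells all that it offers.
- The arm moves only by the shell command python3 -m handwheel 'ROWS' [FORCE]. ROWS is JSON, a list that holds one entry, the list of rows, each a list of 5 numbers: the shift along the world's x, y, z in units of 25 mm (1.0 is 25 mm), then the turn about the world's z in units of 5 degrees (1.0 is 5 degrees), then the opening, from -1 (shut) to 1 (fully open). In form: [[[x, y, z, yaw, claw], ...]]. A call has 1 to 20 rows; each row is the pose to reach, as a shift and turn from the pose commanded when the call began; what a row does not reach only later rows make up. A row lasts 1/12 s, in which the tool goes at most 41.7 mm and 7.16 degrees, less where a joint would pass 70% of its speed; a pose out of reach is approached as far as the arm can. A call with a gripper value outside its range is refused whole. The fingers move at their own pace and stop on an object; FORCE is the grip in N (left out, the last holds). Time passes only in rows, so rows that repeat a pose let the fingers close. It gives the time, the measured TCP pose, the force, the opening and the grip force at its end, in the units of the state.
- bot.read_state(): the state, without advancing time (a new reading comes with each control period).
- bot.capture(name): name is "side" or "top" or "wrist"; returns a dict with "color" (384x512x3 uint8, blue, green, red), "vfov" (degrees; the focal length in pixels is half the picture's height over the tangent of half this angle, whatever the lens; pixels are square), "cx", "cy" (the principal point, pixels), "R" (3x3) and "t" (3): a world point X has camera coordinates R X + t. Camera axes: x right, y down, z forward; pixel columns grow to the right and rows downward; lengths in m; the calibration is good to about 2 mm. A picture is of the moment at which its call begins. There is no depth.
- bot.job_done(): hands the job in; it is judged then, once.
The state is a dict: "t": time; "q": joint angles; "joint_vel": joint speeds; "joint_torque": joint torques, N m; "tcp_pos": TCP position; "tool_rot": TCP orientation; "force": force on the tool from outside, world axes, zero at the start; "moment": the same for the moment, N m; "width": finger opening in m; "gripper_force": force on a finger pad.
Only numpy, scipy, OpenCV 4.12 (cv2) and the standard library are available. Lean on these libraries where they do the work, as an engineer would, in place of code of your own. Each camera call takes 0.05 s, during which the arm holds its last target. There are 200 camera calls.

### The job

Make the mandoline slicer safe: press the red catch bar down with the fingertips and, keeping it held down, push the green blade guard by its tab past the catch until it is fully home over the blade. Then let go, so that the catch springs up behind the guard and locks it. Only press and push, gently: grip and lift nothing, leave the slicer standing where it is and do not disturb the things round it.

Things in the scene. Friction and masses are not known exactly. Their poses are not given: they have to be found in the camera images.
- slicer: mandoline slicer: white frame, steel runway, slanted blade across its middle (y = 5 to 40 mm), carrying loop at its +y end; loose, 1.7 kg, on rubber feet; slips if shoved sideways with over about 10 N. Origin under its middle on the worktop; y = long axis toward the loop, x away from the robot, z up. Spans y -180 to +232, x -97 to +58 mm; frame 44 mm high.
- guard (a joint): slide of the green blade guard (cover 116 x 90 mm, top 64 mm up) along the rails to slicer +y, about 1.2 N friction. 0 = fully back, 0.080 m = end stop, blade covered. Cover's middle at slicer y = -75 mm + value. With the catch up its lug is stopped by the tooth at 0.050; from 0.074 the lug is past and the catch can rise behind it.
- guard_tab: green upright push tab at the guard's rear (-y) end, moves with it: 42 mm wide (slicer x -96 to -54), 8 mm thick, 47 to 78 mm above the worktop, standing over the red bar. Its origin is not on the tab: it lies at worktop height under the middle of the cover; axes as the slicer's.
- tab_face (a point): middle of the tab's rear face, to be pushed toward slicer +y; 62 mm above the worktop, at slicer x = -78 mm, y = -128 mm + guard value. Axes as the slicer's.
- catch (a joint): how far the sprung red bar is pressed: 0 = up, 0.011 m = fully down. About 3 N to start, 5.5 N fully down; springs up when let go. From 7 mm down the tooth is below the guard's lug; while the lug is over the tooth the bar stays about 7 mm down.
- catch_bar: flat red finger bar of the catch on the slicer's robot side: 32 mm wide (slicer x -93 to -61), y -168 to +26 mm, top 44 mm above the worktop when up, 33 mm fully down. Press it anywhere; a fingertip slides along it. Behind (-y of) the tab it is free, open to the robot's side. Origin as the slicer's when up, not on the bar.
- catch_tooth (a point): top rear edge of the square red stop tooth at the bar's +y end, 54 mm above the worktop when up (10 mm above the bar), at slicer x = -66 mm, y = 14 mm; tooth 10 mm long.
- carrot_a: a carrot, 155 mm long, lying beside the slicer on its far (+x) side; stays where it is. Origin at the centre of its underside.
- carrot_b: a second carrot, 170 mm long, on the same side nearer the handle; stays where it is. Origin at the centre of its underside.
- garlic_bulb: a garlic bulb, 55 mm across, on the robot's side of the slicer, beside its handle half; stays where it is. Origin at the centre of its underside.
- mug: a cream mug, 101 mm tall, on the left arm of the worktop; stays where it is. Origin at the centre of its underside.
- tomato: a tomato, 65 mm across, on the left arm of the worktop; stays where it is. Origin at the centre of its underside.

How it is judged:
On the way, in this order (a step that is already met when the one before it is completed fails the run):
1. the fingers hold the catch bar down while the guard is still short of the catch (value of joint catch above 0.007 m and value of joint guard below 0.055 m and contact force between the fingers and catch_bar above 0.5 N), for 0.1 s.
2. the guard has been pushed past the catch with the fingers still holding the bar down (value of joint catch above 0.006 m and value of joint guard above 0.074 m and contact force between the fingers and catch_bar above 0.5 N), for 0.1 s.
At the end, for the whole second after the job is handed in: The guard is home over the blade (0.0735 m or more of its 0.080 m travel), the catch bar is up (within 2 mm) with its tooth behind the guard's lug, and the slicer stands still, flat on the worktop, within 30 mm of where it was (value of joint catch between -0.002 and 0.002 m and value of joint guard above 0.0735 m and linear speed of each of slicer, guard_tab below 0.01 m/s and height (world z) of slicer below 0.006 m and angle between slicer's own z axis and vertical below 0.05 rad and distance of slicer from where it was at the start of the episode below 0.03 m); the robot touches nothing.
It fails at once if the slicer is lifted or tipped (height (world z) of slicer above 0.008 m or angle between slicer's own z axis and vertical above 0.08 rad).
It fails at once if the slicer is shoved more than 30 mm (distance of slicer from where it was at the start of the episode above 0.03 m).
It fails at once if the guard's tab is gripped or rammed (more than 30 N) (contact force between the fingers and guard_tab above 30 N).
It fails at once if a bystander is moved or lifted more than 25 mm (distance of any of carrot_a, carrot_b, garlic_bulb, tomato, mug from where it was at the start of the episode above 0.025 m).
It also fails if it takes over 38 s, if anything falls off the work surface, if the arm or the gripper's body presses on something with over 40 N, if the wrist force passes 120 N, or if a joint passes its speed limit or range.

## Working session

There is one attempt and no reset: what is moved stays moved. The work goes in short steps, Python scripts to look and compute and a shell command to move; the robot and the scene stay as the last step left them, time stands still between calls to the robot, and variables do not carry over. Pictures are saved under pics/ and viewed, at most 10 in all, crops included, and the job is handed in when it is done.

```bash
mkdir -p pics
python3 - <<'E'
from bench import bot
import cv2,pickle
d={}
for n in("top","side"):
    d[n]=bot.capture(n); cv2.imwrite(f"pics/{n}0.png",cv2.resize(d[n]["color"],(800,600),interpolation=cv2.INTER_CUBIC))
pickle.dump(d,open("cap0.pkl","wb"))
s=bot.read_state();print(s["t"],s["tcp_pos"],s["tool_rot"],s["force"],s["width"])
E
```

```text
0.1 [ 0.25680574 -0.56931764  0.22604936] [-6.53974276e-04  9.77634550e-01  2.10309805e-01 -2.09622836e-04] [ 0.78654387 -0.88858308 -0.5631855 ] 0.09188883256979534
```

View pics/top0.png

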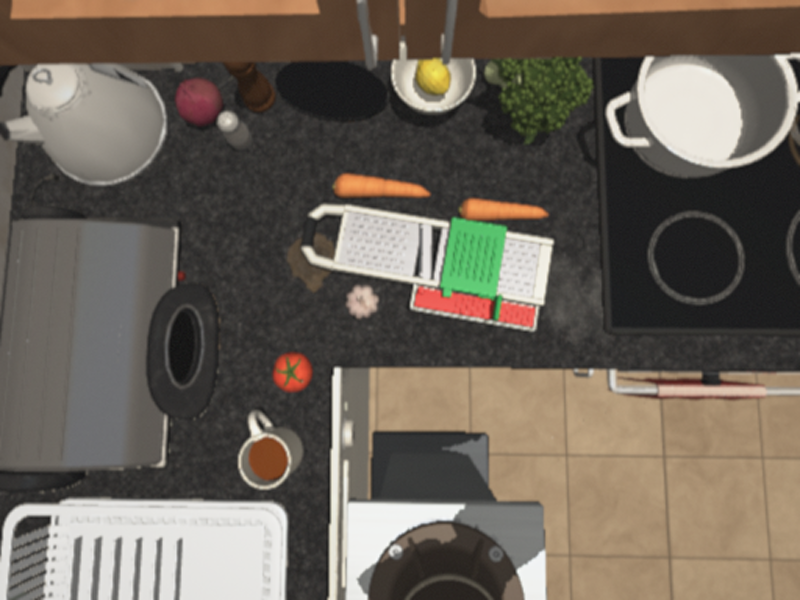

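View pics/side0.png

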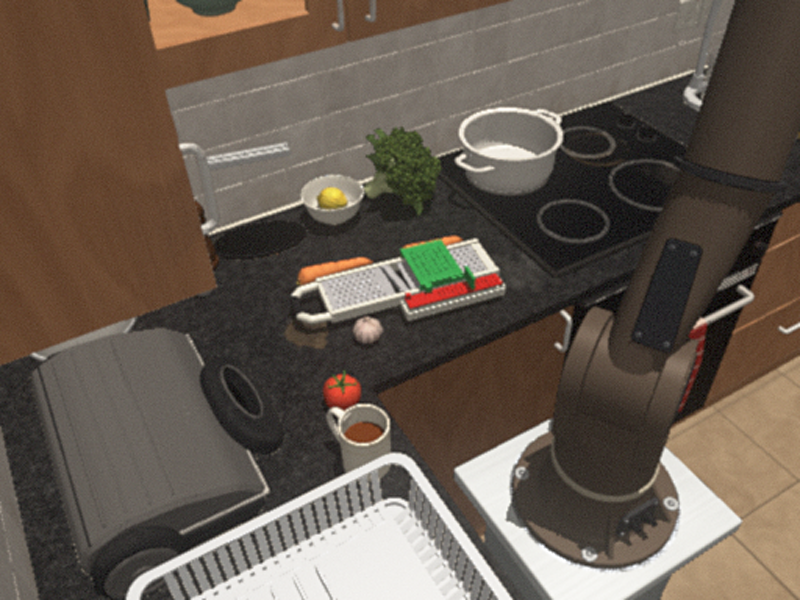

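The slicer lies level across the counter. In the top view its loop is at (315,235), the red bar runs (413,298)–(537,318), and the tab is near (498,305). In the side view the tab is near (469,279). Next I'll take enlarged crops.

Run:
```python
import cv2,pickle
d=pickle.load(open("cap0.pkl","rb"))
t=d["top"]["color"][125:215,190:360]; s=d["side"]["color"][148:208,185:325]
cv2.imwrite("pics/tc.png",cv2.resize(t,None,fx=4.7,fy=4.7,interpolation=cv2.INTER_CUBIC))
cv2.imwrite("pics/sc.png",cv2.resize(s,None,fx=5.7,fy=5.7,interpolation=cv2.INTER_CUBIC))
```

```text
(no output)
```

View pics/tc.png

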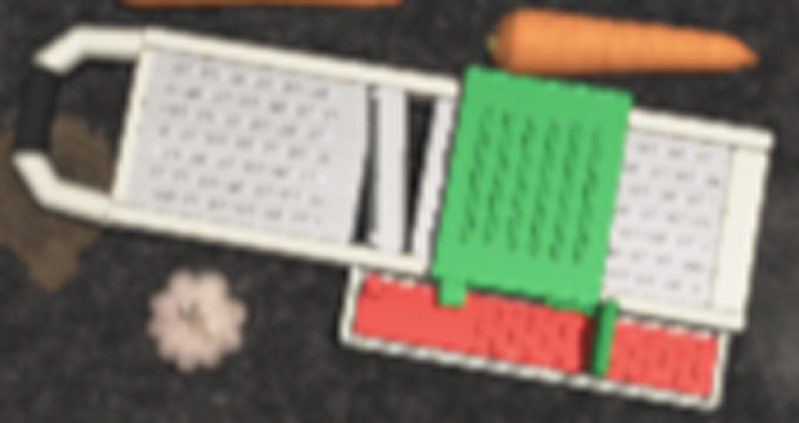

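View pics/sc.png

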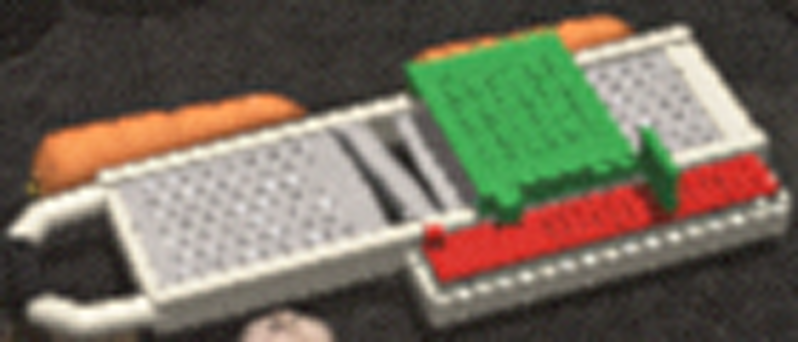

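The top crop shows the cover corners at (468,66), (632,95), (603,308) and (433,275), the tab top at about (607,340), and the bar ends at (352,335) and (714,400). The side crop shows the tooth at (435,235), the bar's rear end at (778,190), and the tab spanning (643,127)–(678,175). Now I'll fit the pose to these.

```bash
cat > fit.py <<'E'
import numpy as np,pickle
from scipy.optimize import least_squares
d=pickle.load(open("cap0.pkl","rb"))
def proj(c,X):
    p=c["R"]@X+np.ravel(c["t"]); f=192/np.tan(np.radians(c["vfov"]/2)); return np.array([c["cx"]+f*p[0]/p[2],c["cy"]+f*p[1]/p[2]])
T=lambda u,v:(190+u/4.7,125+v/4.7); S=lambda u,v:(185+u/5.7,148+v/5.7)
# view, slicer point mm, moves with guard, pixel
P=[("top",(-93,-168,44),0,T(714,402)),("top",(-93,26,44),0,T(352,335)),("top",(58,-180,44),0,T(773,135)),
("top",(-96,-128,78),1,T(603,375)),("top",(-54,-128,78),1,T(617,303)),
("top",(None,-30,64),1,T(433,275)),("top",(None,-120,64),1,T(603,308)),
("side",(-93,-168,44),0,S(778,192)),("side",(-93,26,44),0,S(440,283)),("side",(58,-180,44),0,S(688,28)),
("side",(-54,-120,78),1,S(643,127)),("side",(-96,-120,78),1,S(675,172)),("side",(-66,19,54),0,S(435,230))]
def res(p,full=False):
    x,y,a,g,z,cx=p; r=[]
    for v,m,k,px in P:
        m=np.array([cx*1000 if m[0] is None else m[0],m[1],m[2]])/1000
        m[1]+=k*g; c,s=np.cos(a),np.sin(a)
        r.append(proj(d[v],np.array([x+c*m[0]-s*m[1],y+s*m[0]+c*m[1],m[2]+z]))-px)
    return np.array(r) if full else np.ravel(r)
s=least_squares(res,[.6,0,-.1,0.01,0,-.058],loss="soft_l1")
print(s.x.round(4),np.degrees(s.x[2]));print(res(s.x,True).round(1).tolist())
x,y,a,g=s.x[:4];c,n=np.cos(a),np.sin(a)
for m in((-78,-128+g*1e3),(-78,-48),(-78,-150)):
    print(m,x+(c*m[0]-n*m[1])/1e3,y+(n*m[0]+c*m[1])/1e3)
print("ydir",-n,c)
E
python3 fit.py; python3 -c "
from scipy.spatial.transform import Rotation as R
print(R.from_quat([9.77634550e-01,2.10309805e-01,-2.09622836e-04,-6.5e-4]).as_matrix().round(3))"
```

```text
[ 0.5539  0.0079 -0.1838  0.019  -0.0034 -0.0564] -10.529029998885017
[[-1.3, -0.1], [-0.2, -0.2], [0.3, -0.4], [0.9, 1.3], [0.8, -0.2], [-0.1, 0.1], [-0.5, -0.2], [0.8, -0.1], [0.2, -0.3], [-0.0, -0.6], [-0.5, 0.2], [-0.5, 0.8], [0.1, 0.2]]
(-78, np.float64(-108.99810387177705)) 0.45730590270115645 -0.08496704360391164
(-78, -48) 0.46845231111688396 -0.024995998462260957
(-78, -150) 0.44981347505086244 -0.12527856818454108
ydir 0.18273368692177908 0.9831624482576484
[[ 0.912  0.411 -0.001]
 [ 0.411 -0.912  0.001]
 [-0.    -0.001 -1.   ]]
```

Fit residuals are about 1 px. Slicer yaw is -10.5°, and the tab's rear face is at (0.457,-0.085). I'll close the fingers, turn -35° so the closing axis runs along slicer y, and go above the bar behind the tab.

```bash
python3 -m handwheel '[[[1,2,0,-1,-1],[2,4,0,-2,-1],[3,6,0,-3,-1],[4,8,0,-4,-1],[5,10.5,0,-5,-1],[6,13,0,-6,-1],[7,15.5,0,-7,-1],[7.5,17,0,-7,-1],[7.9,18,0,-7,-1],[7.9,18.4,0,-7,-1],[7.9,18.4,-1,-7,-1],[7.9,18.4,-2.5,-7,-1],[7.9,18.4,-4,-7,-1],[7.9,18.4,-4.8,-7,-1],[7.9,18.4,-4.8,-7,-1],[7.9,18.4,-4.8,-7,-1]]]' 10
python3 - <<'E'
from bench import bot
import cv2,pickle
d={n:bot.capture(n) for n in("top","side","wrist")}
pickle.dump(d,open("cap1.pkl","wb"))
t=cv2.resize(d["top"]["color"][140:220,230:370],(560,320),interpolation=2)
s=cv2.resize(d["side"]["color"][130:210,230:350],(480,320),interpolation=2)
import numpy as np
im=np.zeros((600,800,3),np.uint8); im[:280,:400]=cv2.resize(d["wrist"]["color"],(400,280)); im[280:600,:320]=t[:,120:440]; im[280:600,320:800]=s
cv2.imwrite("pics/m1.png",im)
s=bot.read_state();print(s["t"],s["tcp_pos"],s["tool_rot"],s["force"],s["width"])
E
```

```text
t: 1.43
tcp_pos: [0.4529, -0.1095, 0.1058]
tool_rot: [-0.0, 0.996, -0.093, -0.002]
force: [0.0, 0.3, 0.6]
width: 0.0001
gripper_force: 0.0
1.5833 [ 0.45569901 -0.11083916  0.10879082] [ 2.77342325e-04  9.95550378e-01 -9.42186088e-02  1.49083475e-03] [-0.41975406  0.02739141 -0.35362437] 0.0006697116442610754
```

View pics/m1.png

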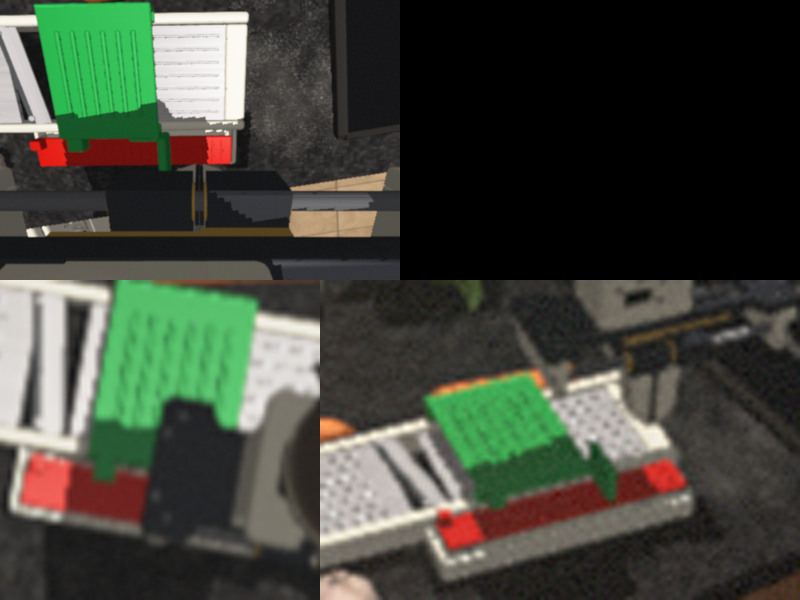

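The wrist view agrees with the tool being aligned with the bar: the tab is at (164,150) and the bar's rear end at (232,150). I'll check the pose against wrist pixels in a crop.

```bash
cat >> fit.py <<'E'
w=pickle.load(open("cap1.pkl","rb"))["wrist"]; import cv2
z=s.x[4]
def W(m): m=np.array(m)/1e3; return np.array([x+c*m[0]-n*m[1],y+n*m[0]+c*m[1],m[2]])
im=cv2.resize(w["color"][150:250,20:330],None,fx=2.55,fy=2.55,interpolation=cv2.INTER_CUBIC)
G=g*1e3
for m in((-93,-168,44),(-61,-168,44),(-96,-128+G,78),(-54,-128+G,78),(-93,26,44),(-66,14,54)):
    u=proj(w,W(m)); print(m,u.round(1)); cv2.circle(im,tuple(((u-[20,150])*2.55).astype(int).tolist()),3,(255,0,255),-1)
q=np.array([0.4557,-.1108,.1088]);print("tcp px",proj(w,q),"tcp in slicer",np.array([[c,n],[-n,c]])@(q[:2]-[x,y]))
cv2.imwrite("pics/w1.png",im)
E
python3 fit.py|tail -8
```

```text
ydir 0.18273368692177908 0.9831624482576484
(-93, -168, 44) [296.8 227.9]
(-61, -168, 44) [298.2 188.7]
(-96, np.float64(-108.99810387177705), 78) [216.9 251.3]
(-54, np.float64(-108.99810387177705), 78) [214.4 192. ]
(-93, 26, 44) [ 51.  228.9]
(-66, 14, 54) [ 51.5 199.8]
tcp px [254.25787803 241.84842817] tcp in slicer [-0.07485831 -0.13468955]
```

View pics/w1.png

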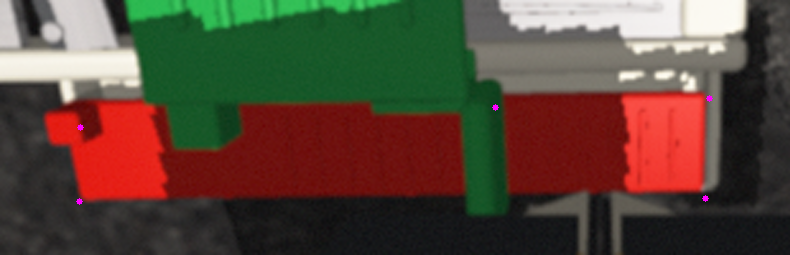

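The tab's rear face is about 3 mm further back than fitted, and the bar matches within 2 mm. I'll back off 6 mm and descend to just above the bar, then ease onto it.

```bash
python3 -m handwheel '[[[-0.04,-0.24,0,0,-1],[-0.04,-0.24,-0.6,0,-1],[-0.04,-0.24,-1.2,0,-1],[-0.04,-0.24,-1.7,0,-1],[-0.04,-0.24,-2.1,0,-1],[-0.04,-0.24,-2.3,0,-1],[-0.04,-0.24,-2.4,0,-1],[-0.04,-0.24,-2.4,0,-1],[-0.04,-0.24,-2.4,0,-1]]]'
python3 -m handwheel '[[[0,0,-0.1,0,-1],[0,0,-0.1,0,-1],[0,0,-0.1,0,-1]]]'
python3 -m handwheel '[[[0,0,-0.1,0,-1],[0,0,-0.1,0,-1],[0,0,-0.1,0,-1]]]'
python3 -m handwheel '[[[0,0,-0.1,0,-1],[0,0,-0.2,0,-1],[0,0,-0.2,0,-1],[0,0,-0.2,0,-1]]]'
```

```text
t: 2.33
tcp_pos: [0.454, -0.1161, 0.0475]
tool_rot: [0.0, 0.996, -0.094, 0.001]
force: [0.2, 0.3, 0.1]
width: 0.0006
gripper_force: 0.0
t: 2.58
tcp_pos: [0.4536, -0.1158, 0.0445]
tool_rot: [0.0, 0.996, -0.093, 0.0]
force: [0.3, -0.6, -0.4]
width: 0.0008
gripper_force: 0.0
t: 2.83
tcp_pos: [0.4537, -0.1158, 0.0418]
tool_rot: [0.0, 0.996, -0.093, 0.0]
force: [-0.7, 0.2, 3.2]
width: 0.0005
gripper_force: 1.5
t: 3.17
tcp_pos: [0.4537, -0.1158, 0.0367]
tool_rot: [0.0, 0.996, -0.093, 0.0]
force: [0.0, -0.9, 3.0]
width: 0.0005
gripper_force: 2.1
```

```bash
python3 -m handwheel '[[[0,0,-0.1,0,-1],[0,0,-0.1,0,-1],[0,0,-0.1,0,-1],[0,0,-0.1,0,-1]]]'
python3 - <<'E'
from bench import bot
import cv2,numpy as np
a=bot.capture("wrist")["color"];b=bot.capture("side")["color"]
im=np.vstack([cv2.resize(a[150:270,20:330],(790,306),interpolation=2),cv2.resize(b[140:220,220:400],(790,290),interpolation=2)])
cv2.imwrite("pics/p1.png",im);print(np.mean([bot.read_state()["force"] for _ in range(3)],0))
E
```

```text
t: 3.5
tcp_pos: [0.4537, -0.1158, 0.0343]
tool_rot: [0.0, 0.996, -0.093, 0.0]
force: [-0.1, -0.2, 5.8]
width: 0.0005
gripper_force: 2.3
[-0.11054591 -0.53597816  4.32852665]
```

View pics/p1.png

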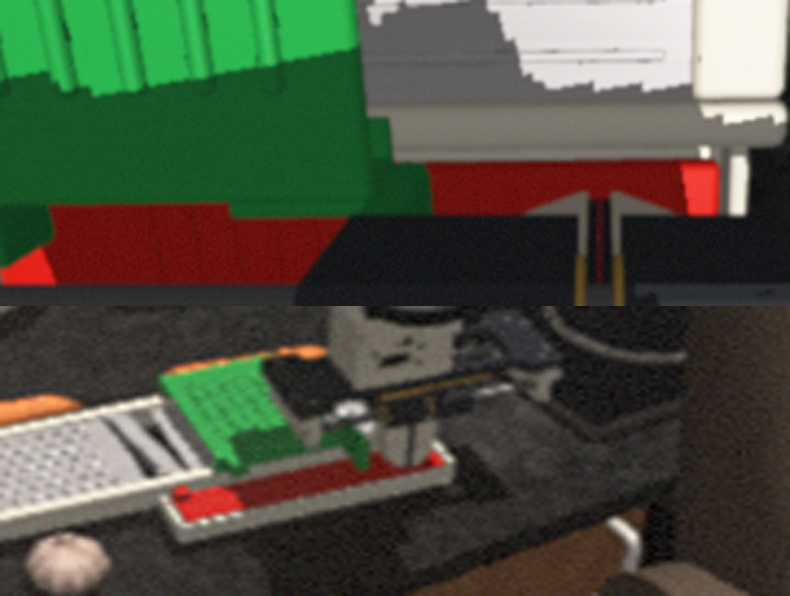

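The bar is down about 9 mm, with the fingers behind the tab at (360,450). Now I'll push along slicer +y.

```bash
python3 -m handwheel '[[[0.018,0.1,0,0,-1],[0.037,0.2,0,0,-1],[0.055,0.3,0,0,-1],[0.073,0.39,0,0,-1],[0.092,0.49,0,0,-1],[0.11,0.59,0,0,-1],[0.13,0.69,0,0,-1],[0.145,0.79,0,0,-1],[0.165,0.88,0,0,-1],[0.18,0.98,0,0,-1],[0.2,1.08,0,0,-1],[0.22,1.18,0,0,-1],[0.24,1.28,0,0,-1],[0.26,1.38,0,0,-1],[0.275,1.47,0,0,-1],[0.29,1.57,0,0,-1]]]'
```

```text
t: 4.93
tcp_pos: [0.4606, -0.0763, 0.0342]
tool_rot: [0.0, 0.996, -0.093, -0.0]
force: [-1.5, -4.7, 4.7]
width: 0.0003
gripper_force: 3.0
```

```bash
python3 -m handwheel '[[[0.018,0.1,0,0,-1],[0.037,0.2,0,0,-1],[0.055,0.3,0,0,-1],[0.073,0.39,0,0,-1],[0.092,0.49,0,0,-1],[0.11,0.59,0,0,-1],[0.13,0.69,0,0,-1],[0.145,0.79,0,0,-1],[0.165,0.88,0,0,-1],[0.18,0.98,0,0,-1],[0.18,0.98,0,0,-1]]]'
python3 - <<'E'
from bench import bot
import cv2,numpy as np,pickle
d={n:bot.capture(n) for n in("side","wrist")}
pickle.dump(d,open("cap2.pkl","wb"))
a,b=d["wrist"]["color"],d["side"]["color"]
im=np.vstack([cv2.resize(a[150:270,20:330],(790,306),interpolation=2),cv2.resize(b[140:220,220:400],(790,290),interpolation=2)])
cv2.imwrite("pics/p2.png",im)
E
```

```text
t: 5.85
tcp_pos: [0.4655, -0.0513, 0.0343]
tool_rot: [-0.0, 0.996, -0.093, 0.0]
force: [-0.9, -1.9, 5.3]
width: 0.0004
gripper_force: 2.6
```

View pics/p2.png

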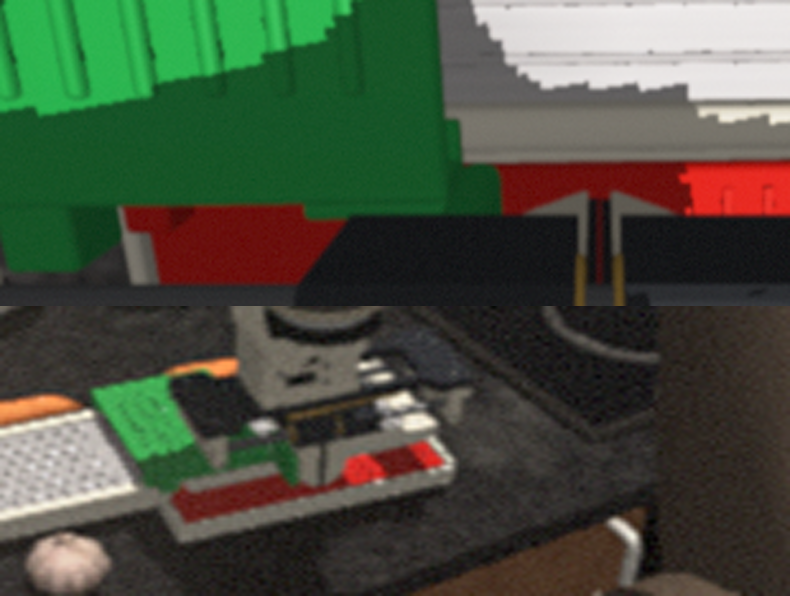

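The slicer has not moved (side-view corner still at 450,460) and the guard is nearly home. I'll finish in small steps, watching the push force.

```bash
python3 -m handwheel '[[[0.018,0.1,0,0,-1],[0.037,0.2,0,0,-1],[0.037,0.2,0,0,-1]]]' | grep -E "tcp|^force"
for i in 1; do python3 -m handwheel '[[[0.015,0.08,0,0,-1],[0.015,0.08,0,0,-1]]]'| grep -E "tcp|^force"; done
python3 -m handwheel '[[[0.015,0.08,0,0,-1],[0.015,0.08,0,0,-1]]]'| grep -E "tcp|^force"
```

```text
tcp_pos: [0.4663, -0.0466, 0.0343]
force: [-1.3, -2.4, 5.1]
tcp_pos: [0.4666, -0.0447, 0.0343]
force: [-0.9, -1.9, 4.8]
tcp_pos: [0.467, -0.0429, 0.0343]
force: [-1.3, -3.8, 5.3]
```

```bash
python3 -m handwheel '[[[0.015,0.08,0,0,-1],[0.015,0.08,0,0,-1]]]'| grep -E "tcp|^force"
python3 - <<'E'
from bench import bot
import cv2,numpy as np,pickle
a=bot.capture("wrist")["color"];b=bot.capture("side")["color"]
p=pickle.load(open("cap2.pkl","rb"))
f=lambda x,r:cv2.phaseCorrelate(*[np.float32(cv2.cvtColor(k,6))[r] for k in x])
print("side slicer shift px",f((p["side"]["color"],b),np.s_[170:215,200:250]))
im=np.vstack([cv2.resize(a[150:270,20:330],(790,306),interpolation=2),cv2.resize(b[140:220,220:400],(790,290),interpolation=2)])
cv2.imwrite("pics/p3.png",im)
E
```

```text
tcp_pos: [0.467, -0.0424, 0.0343]
force: [-2.7, -10.3, 8.4]
side slicer shift px ((0.019309766545955398, 0.5642782288234365), 0.8738337122599283)
```

View pics/p3.png

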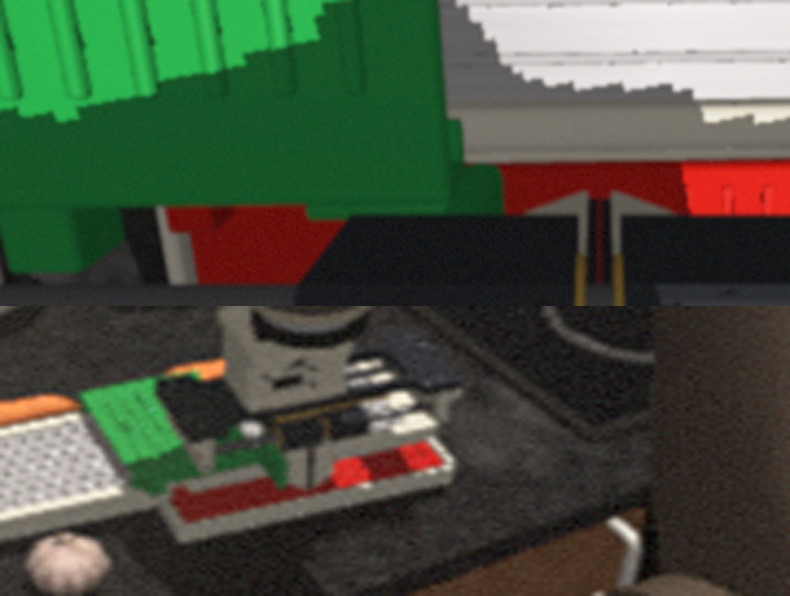

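The force jumped to 10 N, so the guard is on its end stop at the predicted position (tip at slicer y ≈ -67 mm). The slicer is still in place. I'll back off a little, then lift clear.

```bash
python3 -m handwheel '[[[-0.015,-0.08,0,0,-1],[-0.015,-0.08,0,0,-1],[-0.04,-0.22,0,0,-1],[-0.055,-0.3,0,0,-1],[-0.055,-0.3,0.2,0,-1],[-0.055,-0.3,0.4,0,-1],[-0.055,-0.3,0.6,0,-1],[-0.055,-0.3,0.9,0,-1],[-0.055,-0.3,1.6,0,-1],[-0.055,-0.3,3,0,-1],[-0.5,-2,4.5,0,-1],[-1,-4,5,0,-1],[-1.2,-5.5,5,0,-1],[-1.2,-7,5,0,-1],[-1.2,-8,5,0,-1],[-1.2,-8,5,0,-1],[-1.2,-8,5,0,-1]]]'
python3 - <<'E'
from bench import bot
import cv2,numpy as np,pickle
a=bot.capture("top")["color"];b=bot.capture("side")["color"]
im=np.vstack([cv2.resize(a[125:215,190:360],(790,300),interpolation=2),cv2.resize(b[148:208,185:325],(790,300),interpolation=2)])
cv2.imwrite("pics/p4.png",im)
E
```

```text
t: 8.22
tcp_pos: [0.4362, -0.2437, 0.1596]
tool_rot: [0.0, 0.995, -0.096, -0.0]
force: [1.3, 1.4, 0.3]
width: 0.0004
gripper_force: 0.0
```

View pics/p4.png

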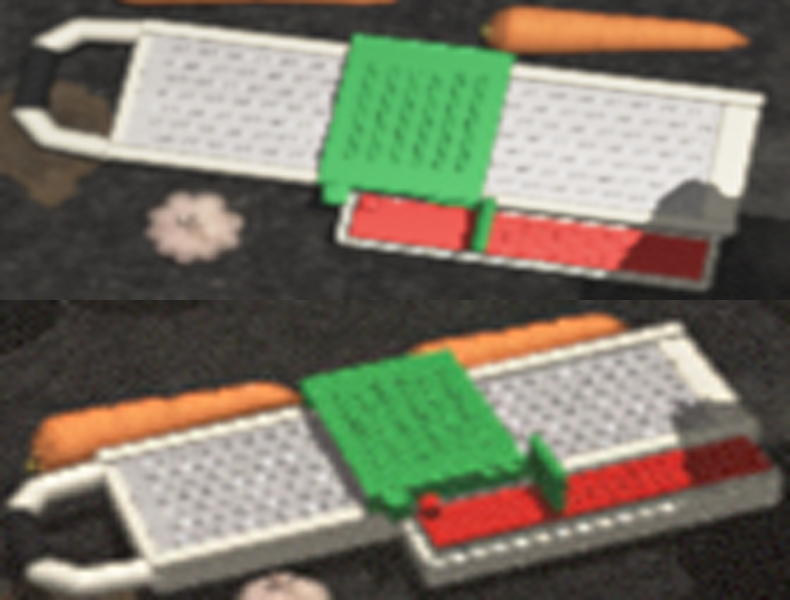

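The guard covers the blade, the catch is up with its tooth at (430,505) behind the lug at (398,500), nothing else has moved, and the arm is clear. Handing in.

```bash
python3 -c "
from bench import bot
print(bot.job_done())"
```

```text
the job is handed in; nothing more can be done
None
```

The guard was pushed to its end stop over the blade with the catch bar held down, and on release the catch sprang up behind the guard's lug; the slicer and the things round it look unmoved in the last pictures, and the job is handed in (no verdict was returned).

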